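# Open the parts-wash tank and prop its lid

### The arm

A 6-joint arm with a two-finger parallel gripper is mounted at the origin on the work surface. World frame = base frame: x ahead of the robot, y to its left, z up, the work surface at z = 0. Lengths are in m, angles in rad, forces in N, time in s.
With the tool pointing down it reaches from about 0.25 to 0.775 m from the base axis. Payload 4 kg.
Tool frame: the origin (TCP) lies midway between the tips of the shut fingers; the grasp point (between the pads) lies 19 mm behind it; z points along the fingers, y is the line along which they close (so a half turn about z gives the same grasp; the last joint's range is limited). The gripper opens to 94 mm and grips with 3 to 60 N. Pads are 16 mm wide; open, the fingers measure 119 mm over their backs; the gripper's body (75 mm by 177 mm) begins 78 mm behind the grasp point.
Start: joints at [1.054, 0.087, 1.371, -0, 1.684, -0.103], TCP at [0.221, 0.504, 0.206] pointing down, gripper open.
Joint ranges: [-3.1, 3.1], [-0.76, 2.03], [0.27, 2.55], [-1.08, 4.22], [0.17, 2.65], [-2.57, 2.57]. Speed limits (rad/s): [2.79, 2.79, 3.14, 3.14, 3.14, 3.14].

### API

Orientations are given as [roll, pitch, yaw] about the fixed x, y, z axes, in that order (R = Rz(yaw) Ry(pitch) Rx(roll)).
In Python, from bench import r, camera gives the robot as it stands.
- The arm moves only by the shell command python3 -m handwheel 'ROWS' [FORCE]. ROWS is JSON, a list that holds one entry, the list of rows, each a list of 5 numbers: the shift along the tool's x, y, z in units of 20 mm (1.0 is 20 mm), then the turn about the tool's z in units of pi/2 rad (1.0 is pi/2 rad), then the opening, from -1 (shut) to 1 (fully open), so that 0 is half open. In form: [[[tx, ty, tz, turn, fingers], ...]]. A call has 1 to 8 rows; each row shifts and turns the commanded pose from where the row before left it, along the tool's axes as they then stand; what a row does not reach is not made up. A row lasts 1/12 s, in which the tool goes at most 41.7 mm and 7.16 degrees, less where a joint would pass 70% of its speed; a pose out of reach is approached as far as the arm can. A call with a number of a shift or a turn outside -1 to 1 is refused whole. A call with a gripper value outside its range is refused whole. The fingers move at their own pace and stop on an object; FORCE is the grip in N (left out, the last holds). Time passes only in rows, so rows that do not move let the fingers close. It gives the time, the measured TCP pose, the force, the opening and the grip force at its end, in the units of the state.
- r.get_obs(): the state, without advancing time (a new reading comes with each control period).
- camera(name): name is "scene" or "top"; returns a dict with "pixels" (384x512x3 uint8, red, green, blue), "depth" (384x512 float32, m along the optical axis (not along the pixel's ray), 0 where there is no reading), "fx", "fy", "cx", "cy" (pixels), "rvec" (rotation vector, rad) and "tvec" (3), from world to camera coordinates, as OpenCV has them. Camera axes: x right, y down, z forward; pixel columns grow to the right and rows downward; lengths in m; the calibration is good to about 2 mm. A picture is of the moment at which its call begins.
- r.close_job(): hands the job in; it is judged then, once.
The state is a dict: "time": time; "qpos": joint angles; "joint_velocities": joint speeds; "joint_efforts": joint torques, N m; "ee_pos": TCP position; "tool_rot": TCP orientation; "ft_force": force on the tool from outside, world axes, zero at the start; "wrist_torque": the same for the moment, N m; "gripper_width": finger opening in m; "grip_force": force on a finger pad.
Only numpy, scipy, OpenCV 4.12 (cv2) and the standard library are available. Lean on these libraries where they do the work, as an engineer would, in place of code of your own. Each camera call takes 0.05 s, during which the arm holds its last target. There are 200 camera calls.

### The job

Open the parts-wash tank so that someone can work in it with both hands: lift the lid right up until it leans back on its stop, swing the prop rod up from its place along the tank's right-hand end (right as the robot faces it), then lower the lid gently so that the rod's end pin goes through the slot in the lid's side bracket and the rod alone carries the lid. Never let the lid drop, and leave the other things on the bench where they lie.

Things in the scene. Friction and masses are not known exactly. Their poses are not given: they have to be found in the camera images.
- tank: Fixed grey sheet-steel wash tank on the bench: 180 mm deep (its x), 320 mm wide (its y), rim 115 mm high, on four rubber feet. Origin: centre of its underside on the bench. Its x axis points from its front (towards the robot) to its back, where the lid is hinged; its y axis to its left-hand end, z up. The prop rod is on the right-hand (-y) end wall.
- lid (a joint): Lid hinge, rad: 0 = shut, grows as the front edge rises; 1.57 = upright; 1.70 = leaning back on its stop, where it stays by its own weight. The hinge is almost free: at anything below 1.57 the lid falls shut unless held. Propped, it reads about 1.05 (0.99 to 1.12). The lid is a flat 5 mm plate, 328 mm wide, 0.4 to 0.65 kg, so it takes about 2 to 3 N to lift it by its front edge. The stop is rigid: do not push on against it.
- lid_hinge (a point): Middle of the lid's hinge line, on top of the tank's back rim, 118 mm above the bench; fixed. The hinge line runs along the tank's y axis.
- lid_edge (a point): Middle of the lid's front edge: a rolled edge 10 mm thick running the full 328 mm width, 205 mm from the hinge line. Shut, it stands out 23 mm in front of the tank's front wall, 118 mm above the bench, with free room below it to get a fingertip under. Axes as the lid: x from the front edge towards the hinge, z out of the lid's top face.
- slot (a point): Centre of the slotted hole in the flat 5 mm steel bracket that sticks out 49 mm from the lid's right-hand side in the plane of the lid. The slot is 34 mm long (along the lid's x, front to hinge) and 16 mm wide (y), right through; the bracket plate is 58 mm by 46 mm. Centre 150 mm from the hinge line and 190 mm to the right of the tank's middle, in the rod's plane of swing. Axes as the lid.
- rod (a joint): Prop rod's pivot, rad: 0 = stowed level, pointing to the back; grows as the free end rises and comes forward; 1.57 = upright. Stiff pivot: the rod stays at whatever angle it is left (about 2 N at the free end moves it). The pin meets the slot when the rod stands at 1.10; 1.05 to 1.16 will enter. Rod and bracket touch each other, so the rod cannot be swung up past a shut lid.
- rod_pivot (a point): Rod's pivot, fixed on a stud on the tank's right-hand end wall, 78 mm above the bench, 165 mm in front of the lid's hinge line. The rod swings in the upright plane 30 mm out from that wall (25 mm clear between rod and wall), 190 mm to the right of the tank's middle.
- rod_mid (a point): Point on the rod's axis 120 mm from its pivot. The rod is a bare steel bar of 9 mm diameter. Axes: x along the rod to its free end, y as the tank's.
- rod_collar (a point): Centre of the collar (25 mm across) at the end of the straight part, 186 mm from the pivot; the bracket's underside comes to rest on it.
- pin_tip (a point): Very end of the pin beyond the collar: 9 mm diameter, 28 mm long from the collar, cranked 33 degrees downwards/backwards from the rod's line so that it enters the slot square.
- hammer: Bystander: hammer with a wooden handle lying on the bench to the right of the tank beyond the rod, 270 mm long, 35 mm high. Leave alone.
- block: Bystander: steel block 60 x 55 x 45 mm, to the left of the tank. Leave alone.
- housing: Bystander: flanged aluminium bearing housing, 100 mm across, 42 mm high, to the left of the tank. Leave alone.

How it is judged:
By the outcome, as a careful person would: the job done as asked, in the order asked, and still so for the second after the job is handed in, with the robot touching nothing.
It also fails if it takes over 64 s, if anything falls off the work surface, if the arm or the gripper's body presses on something with over 40 N, if the wrist force passes 120 N, or if a joint passes its speed limit or range.

## Working session

There is one attempt and no reset: what is moved stays moved. The work goes in short steps, Python scripts to look and compute and a shell command to move; the robot and the scene stay as the last step left them, time stands still between calls to the robot, and variables do not carry over. Pictures are saved under pics/ and viewed, at most 10 in all, crops included, and the job is handed in when it is done.

```bash
ls; mkdir -p pics; cat > h.py <<'E'
import numpy as np,cv2
from bench import r,camera
def ray(c,u,v):
    R=cv2.Rodrigues(np.array(c["rvec"],float))[0];t=np.array(c["tvec"],float).ravel()
    o=-R.T@t;d=R.T@np.array([(u-c["cx"])/c["fx"],(v-c["cy"])/c["fy"],1.]);return o,d
def onz(c,u,v,z):
    o,d=ray(c,u,v);return o+d*(z-o[2])/d[2]
def cloud(c):
    R=cv2.Rodrigues(np.array(c["rvec"],float))[0];t=np.array(c["tvec"],float).ravel()
    v,u=np.mgrid[:384,:512];D=c["depth"]
    P=np.stack([(u-c["cx"])/c["fx"]*D,(v-c["cy"])/c["fy"]*D,D],-1)
    return (P-t)@R
E
python3 - <<'E'
from h import *
import pickle
for n in("scene","top"):
    c=camera(n);pickle.dump(c,open(n+".pkl","wb"));cv2.imwrite(f"pics/{n}0.png",c["pixels"][...,::-1]);print(n,ray(c,c["cx"],c["cy"]))
o=r.get_obs();print(o)
E
```

```text
pics
scene (array([ 0.93632914, -0.46016315,  1.08642652]), array([-0.27153388,  0.44316469, -0.85432687]))
top (array([0.53352321, 0.02401163, 1.22385921]), array([ 0.06360376,  0.00870045, -0.9979373 ]))
{'time': 0.1, 'qpos': array([ 1.05386838e+00,  8.79275447e-02,  1.37208716e+00,  4.63785554e-06,
        1.68359089e+00, -1.03108012e-01]), 'joint_velocities': array([-0.00064618, -0.00230746, -0.00475073, -0.00028506, -0.00131432,
        0.00165501]), 'joint_efforts': array([ 3.79806253e-03, -3.41250980e+01, -3.03301406e+01,  7.21081230e-02,
        3.03708413e-02, -8.51996720e-05]), 'ee_pos': array([0.22092606, 0.50314825, 0.20440392]), 'tool_rot': array([-3.13959088e+00, -2.11767503e-04,  2.72777302e+00]), 'ft_force': array([-0.54164248,  0.29773483,  0.44532839]), 'wrist_torque': array([-0.06420385,  0.03146747, -0.05642314]), 'grip_force': 0.0, 'gripper_width': 0.09399143263149744}
```

View pics/scene0.png

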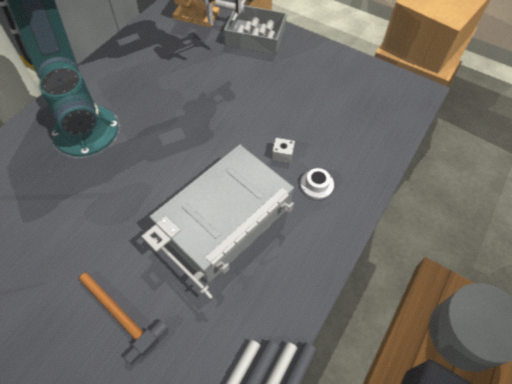

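View pics/top0.png

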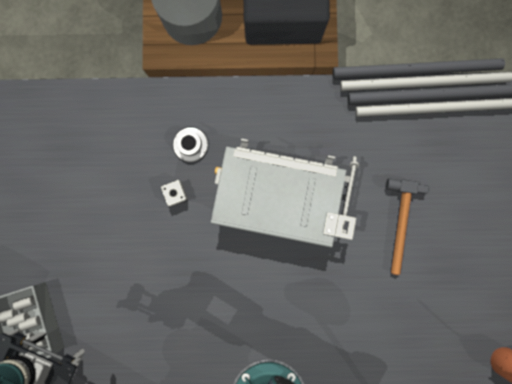

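The top view shows the lid with its front edge from about (212,222) to (331,246), the bracket at (340,226), the rod running to (354,160), the hammer to the right, and the block and housing to the left. Next I'll measure the lid.

```bash
python3 - <<'E'
from h import *
import pickle
for n in("top","scene"):
    c=pickle.load(open(n+".pkl","rb"));P=cloud(c);z=P[...,2]
    m=((z>.108)&(z<.135)&(c["depth"]>0)&(P[...,0]>.3)&(P[...,0]<.8)&(abs(P[...,1])<.35)).astype(np.uint8)
    m=cv2.morphologyEx(m,cv2.MORPH_OPEN,np.ones((21,21)))
    k,l,s,ce=cv2.connectedComponentsWithStats(m);i=1+np.argmax(s[1:,4])
    pts=P[l==i];print(n,len(pts),np.median(pts[:,2]))
    b=cv2.minAreaRect(pts[:,:2].astype(np.float32));print(b,cv2.boxPoints(b))
c=pickle.load(open("top.pkl","rb"))
for u,v,zz in((212,222,.118),(331,246,.118),(347,226,.118),(354,160,.078),(340,226,.118)):print(u,v,onz(c,u,v,zz),cloud(c)[v,u])
from bench import r
E
```

```text
top 4730 0.12089564550826962
((0.5340296030044556, -0.043096452951431274), (0.2901836037635803, 0.1548011749982834), 88.66499328613281) [[ 0.45326966 -0.18634558]
 [ 0.6080288  -0.18995216]
 [ 0.61478955  0.10015267]
 [ 0.46003038  0.10375926]]
scene 5389 0.12149093475301699
((0.5716216564178467, -0.036051392555236816), (0.3358806371688843, 0.18513703346252441), 87.13277435302734) [[ 0.47076836 -0.19915104]
 [ 0.6556736  -0.2084119 ]
 [ 0.672475    0.12704825]
 [ 0.4875697   0.13630912]]
212 222 [0.5105104  0.14645118 0.118     ] [0.51056843 0.14614245 0.12078843]
331 246 [ 0.44379329 -0.17022256  0.118     ] [ 0.44421077 -0.16931885  0.1231452 ]
347 226 [ 0.49636964 -0.21398689  0.118     ] [ 0.49234203 -0.23978695 -0.00187985]
354 160 [ 0.67833149 -0.24655251  0.078     ] [ 0.6774773  -0.2449565   0.08475922]
340 226 [ 0.49654924 -0.19534956  0.118     ] [ 0.49661277 -0.19497267  0.11990001]
```

```bash
python3 - <<'E'
import pickle,cv2
a=pickle.load(open("top.pkl","rb"))["pixels"][120:280,190:430,::-1]
cv2.imwrite("pics/crop.png",cv2.resize(a,None,fx=3.3,fy=3.3,interpolation=cv2.INTER_CUBIC))
E
```

```text
(no output)
```

View pics/crop.png

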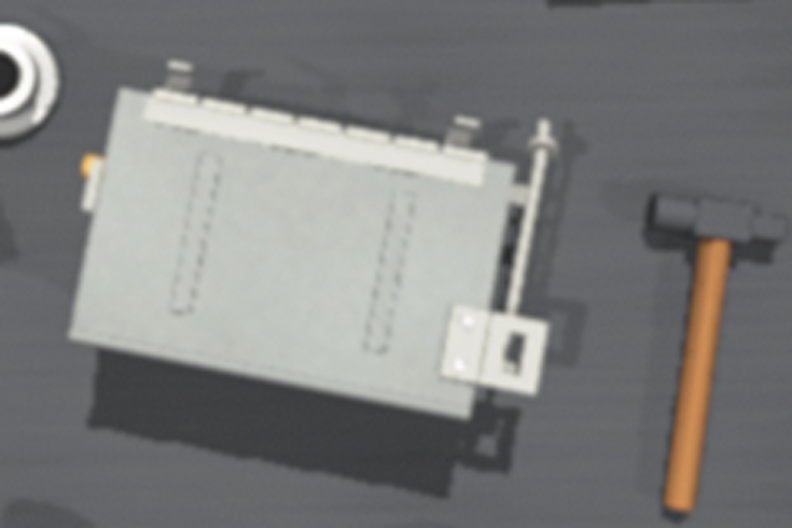

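The pictures agree with the given sizes: front edge about 0.324 m long, slot at about (0.495, -0.213). I take the tank yaw as about -0.208, the edge middle at (0.477, -0.012) and the hinge at (0.678, -0.054). I'll turn the tool so that its y lies along tank x and its x along tank y, then go to the front of the lid.

```bash
T='x'; python3 -m handwheel '[[[0,0,0,0.079,-1],[0,0,0,0.079,-1],[0,0,0,0.079,-1],[0,0,0,0.079,-1],[0,0,0,0.079,-1],[0,0,0,0.079,-1]]]' 20
python3 -m handwheel '[[[0,0,0,0.079,-1],[0,0,0,0.079,-1],[0,0,0,0.079,-1],[0,0,0,0.079,-1],[0,0,0,0.079,-1]]]'
```

```text
time: 0.6
ee_pos: [0.221, 0.5033, 0.2048]
tool_rot: [-3.141, 0.001, 1.977]
ft_force: [0.5, 0.0, -0.2]
gripper_width: 0.0575
grip_force: 0.0
time: 1.02
ee_pos: [0.221, 0.5033, 0.2048]
tool_rot: [-3.141, 0.001, 1.357]
ft_force: [-0.3, -0.1, -0.6]
gripper_width: 0.0239
grip_force: 0.0
```

```bash
for i in 1 2; do python3 -m handwheel '[[[-0.98,0.7,0,0,-1],[-0.98,0.7,0,0,-1],[-0.98,0.7,0,0,-1],[-0.98,0.7,0,0,-1],[-0.98,0.7,0,0,-1],[-0.98,0.7,0,0,-1],[-0.98,0.7,0,0,-1],[-0.98,0.7,0,0,-1]]]'; done
python3 -m handwheel '[[[-0.98,0.7,0,0,-1],[-0.98,0.7,0,0,-1],[-0.98,0.7,0,0,-1],[-0.98,0.7,0,0,-1],[-0.98,0.7,0,0,-1],[-0.98,0.7,0,0,-1],[-0.98,0.7,0,0,-1],[0,0,0,0,-1]]]'
```

```text
time: 1.68
ee_pos: [0.2984, 0.3257, 0.2049]
tool_rot: [-3.141, 0.001, 1.363]
ft_force: [0.6, 0.2, -0.3]
gripper_width: 0.0004
grip_force: 0.0
time: 2.35
ee_pos: [0.3755, 0.1493, 0.205]
tool_rot: [-3.141, 0.0, 1.363]
ft_force: [-0.0, -0.6, -0.2]
gripper_width: 0.0004
grip_force: 0.0
time: 3.02
ee_pos: [0.4438, -0.0071, 0.2046]
tool_rot: [-3.141, 0.002, 1.358]
ft_force: [-0.5, 0.1, -0.2]
gripper_width: 0.0007
grip_force: 0.0
```

```bash
python3 -m handwheel '[[[0,0,0.9,0,-1],[0,0,0.9,0,-1],[0,0,0.9,0,-1],[0,0,0.9,0,-1],[0,0,0.9,0,-1],[0,0,0.9,0,-1],[0,0.2,0,0,-1],[0,0.2,0,0,-1]]]'
python3 -m handwheel '[[[0,0.1,0,0,-1],[0,0.1,0,0,-1],[0,0,0,0,-1]]]'
python3 -m handwheel '[[[0,0.1,0,0,-1],[0,0,0,0,-1]]]'
python3 -m handwheel '[[[0,0.1,0,0,-1],[0,0,0,0,-1]]]'
```

```text
time: 3.68
ee_pos: [0.45, -0.0049, 0.0966]
tool_rot: [-3.139, -0.0, 1.363]
ft_force: [-0.0, -0.3, 0.4]
gripper_width: 0.0005
grip_force: 0.0
time: 3.93
ee_pos: [0.4562, -0.0066, 0.0989]
tool_rot: [3.139, -0.0, 1.363]
ft_force: [0.2, -0.3, -0.2]
gripper_width: 0.0003
grip_force: 0.0
time: 4.1
ee_pos: [0.4575, -0.007, 0.0982]
tool_rot: [3.14, -0.0, 1.363]
ft_force: [0.4, -0.6, 0.0]
gripper_width: 0.0005
grip_force: 0.0
time: 4.27
ee_pos: [0.4591, -0.0074, 0.0977]
tool_rot: [3.141, -0.0, 1.363]
ft_force: [0.0, 0.6, -0.7]
gripper_width: 0.0004
grip_force: 0.0
```

```bash
for i in 1 2 3; do python3 -m handwheel '[[[0,0.08,0,0,-1],[0,0,0,0,-1]]]'|grep -E "pos|force:"; done
```

```text
ee_pos: [0.4605, -0.0077, 0.0975]
ft_force: [0.2, 0.7, 0.1]
grip_force: 0.0
ee_pos: [0.4621, -0.008, 0.0974]
ft_force: [1.1, 0.2, -0.3]
grip_force: 0.0
ee_pos: [0.4625, -0.0081, 0.0974]
ft_force: [-4.0, 0.9, 1.7]
grip_force: 2.0
```

```bash
for i in 1 2; do python3 -m handwheel '[[[0,0.07,0,0,-1],[0,0,0,0,-1]]]'|grep -E "pos|force:"; done
```

```text
ee_pos: [0.4624, -0.008, 0.0973]
ft_force: [-8.1, 2.3, 5.8]
grip_force: 4.0
ee_pos: [0.4625, -0.0081, 0.0973]
ft_force: [-11.5, 3.0, 7.5]
grip_force: 5.9
```

```bash
python3 -m handwheel '[[[0,0.01,-0.25,0,-1],[0,0.01,-0.25,0,-1],[0,0.01,-0.25,0,-1],[0,0.02,-0.25,0,-1]]]'|grep -E "time|pos|force:"; python3 - <<'E'
from h import *
c=camera("scene");cv2.imwrite("pics/s1.png",c["pixels"][100:330,60:360,::-1].repeat(2,0).repeat(2,1))
E
```

```text
time: 5.43
ee_pos: [0.4631, -0.0082, 0.115]
ft_force: [-7.7, 2.0, -2.3]
grip_force: 3.7
```

View pics/s1.png

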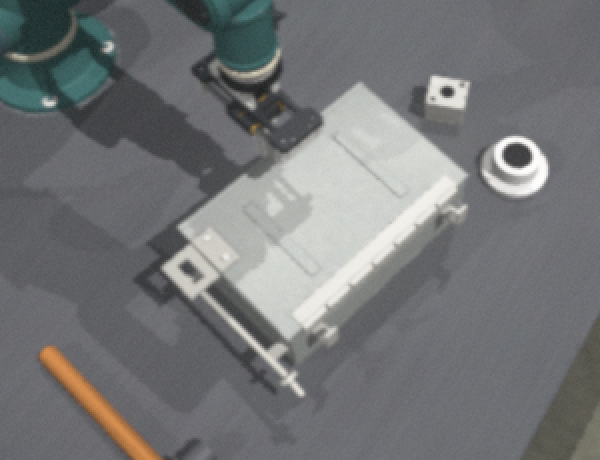

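The picture shows a gap opening under the lid's front, and -2.3 N of vertical load on the tool, so friction is lifting the lid. I'll carry on along the arc.

```bash
python3 -m handwheel '[[[0,0.04,-0.25,0,-1],[0,0.04,-0.25,0,-1],[0,0.05,-0.25,0,-1],[0,0.06,-0.25,0,-1]]]'|grep -E "time|pos|force:";python3 -m handwheel '[[[0,0.06,-0.25,0,-1],[0,0.07,-0.25,0,-1],[0,0.07,-0.25,0,-1],[0,0.08,-0.25,0,-1]]]'|grep -E "time|pos|force:"
```

```text
time: 5.82
ee_pos: [0.4655, -0.0087, 0.1347]
ft_force: [-11.6, 2.5, -1.3]
grip_force: 5.7
time: 6.15
ee_pos: [0.47, -0.0096, 0.1548]
ft_force: [-14.7, 2.1, 0.8]
grip_force: 7.4
```

```bash
python3 -m handwheel '[[[0,0.06,-0.26,0,-1],[0,0.07,-0.26,0,-1],[0,0.08,-0.26,0,-1],[0,0.09,-0.26,0,-1],[0,0.1,-0.26,0,-1],[0,0.11,-0.25,0,-1],[0,0.12,-0.25,0,-1],[0,0.13,-0.25,0,-1]]]'|grep -E "time|pos|force:";python3 -m handwheel '[[[0,0.13,-0.25,0,-1],[0,0.14,-0.25,0,-1],[0,0.14,-0.24,0,-1],[0,0.15,-0.24,0,-1]]]'|grep -E "time|pos|force:"
```

```text
time: 6.82
ee_pos: [0.4867, -0.0131, 0.1975]
ft_force: [-12.7, 2.4, 3.4]
grip_force: 6.2
time: 7.15
ee_pos: [0.4987, -0.0157, 0.2179]
ft_force: [-10.1, 1.7, 4.7]
grip_force: 5.1
```

```bash
python3 -m handwheel '[[[0,0.22,-0.3,0,-1],[0,0.24,-0.29,0,-1],[0,0.25,-0.285,0,-1],[0,0.26,-0.275,0,-1],[0,0.27,-0.265,0,-1],[0,0.28,-0.255,0,-1]]]'|grep -E "time|pos|force:";python3 -m handwheel '[[[0,0.29,-0.245,0,-1],[0,0.3,-0.235,0,-1],[0,0.31,-0.22,0,-1],[0,0.315,-0.21,0,-1]]]'|grep -E "time|pos|force:"
```

```text
time: 7.65
ee_pos: [0.529, -0.022, 0.2536]
ft_force: [-10.1, 1.1, 8.8]
grip_force: 5.5
time: 7.98
ee_pos: [0.5553, -0.0275, 0.2709]
ft_force: [-4.0, 0.5, 3.0]
grip_force: 2.0
```

```bash
python3 -m handwheel '[[[0,0.34,-0.21,0,-1],[0,0.35,-0.195,0,-1],[0,0.355,-0.18,0,-1],[0,0.365,-0.167,0,-1],[0,0.37,-0.15,0,-1],[0,0.375,-0.138,0,-1],[0,0.38,-0.12,0,-1]]]'|grep -E "time|pos|force:";python3 -m handwheel '[[[0,0.38,-0.107,0,-1],[0,0.35,-0.08,0,-1],[0,0.3,-0.06,0,-1],[0,0.25,-0.04,0,-1],[0,0.2,-0.02,0,-1],[0,0.15,-0.02,0,-1],[0,0,0,0,-1]]]'|grep -E "time|pos|force:"
```

```text
time: 8.57
ee_pos: [0.6062, -0.0384, 0.2931]
ft_force: [-1.1, -0.4, 1.6]
grip_force: 0.6
time: 9.15
ee_pos: [0.6378, -0.0452, 0.2989]
ft_force: [-1.1, -0.9, -0.5]
grip_force: 0.3
```

```bash
python3 -m handwheel '[[[0,0.15,-0.01,0,-1],[0,0.2,-0.01,0,-1],[0,0.2,0,0,-1],[0,0.2,0,0,-1],[0,0.2,0,0,-1],[0,0.2,0,0,-1],[0,0.1,0,0,-1],[0,0,0,0,-1]]]'|grep -E "time|pos|force:"; for i in 1 2 3; do python3 -m handwheel '[[[0,0.1,0,0,-1],[0,0.1,0,0,-1]]]'|grep -E "time|pos|force:"; done
```

```text
time: 9.82
ee_pos: [0.6622, -0.0503, 0.2994]
ft_force: [0.4, 0.9, -0.4]
grip_force: 0.0
time: 9.98
ee_pos: [0.6657, -0.051, 0.2999]
ft_force: [-0.4, 0.2, -0.2]
grip_force: 0.0
time: 10.15
ee_pos: [0.6697, -0.0518, 0.2999]
ft_force: [-0.0, -0.7, -1.0]
grip_force: 0.0
time: 10.32
ee_pos: [0.6736, -0.0526, 0.2999]
ft_force: [0.4, -0.8, 0.6]
grip_force: 0.0
```

```bash
python3 - <<'E'
from h import *
c=camera("scene");cv2.imwrite("pics/s2.png",c["pixels"][60:330,60:360,::-1].repeat(2,0).repeat(2,1))
E
```

```text
(no output)
```

View pics/s2.png

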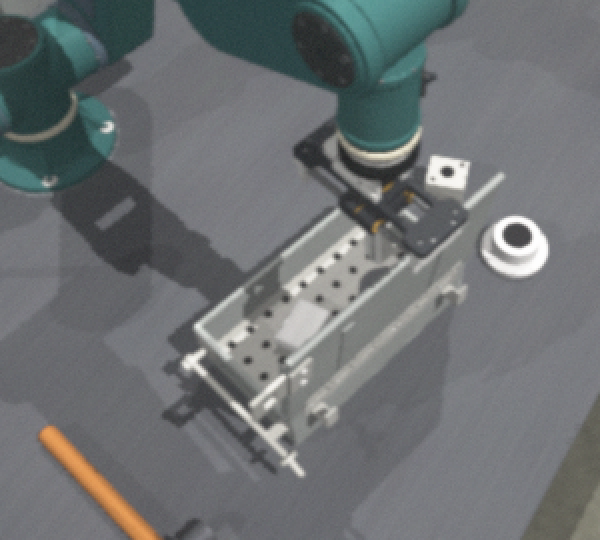

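The lid stands open, leaning back, with the rod stowed clear along the right-hand end. Next I back off, turn the fingers to close across the rod, and measure the rod.

```bash
python3 -m handwheel '[[[0,-0.8,0,0,-0.4],[0,-0.8,0,0,-0.4],[0,-0.8,0,0,-0.4],[0,0,0,-0.079,-0.4],[0,0,0,-0.079,-0.4],[0,0,0,-0.079,-0.4],[0,0,0,-0.079,-0.4],[0,0,0,-0.079,-0.4]]]'|grep -E "time|pos|force:";python3 -m handwheel '[[[0,0,0,-0.079,-0.4],[0,0,0,-0.079,-0.4],[0,0,0,-0.079,-0.4],[0,0,0,-0.079,-0.4],[0,0,0,-0.079,-0.4],[0,0,0,-0.079,-0.4],[0,0,0,-0.079,-0.4],[0,0,0,-0.053,-0.4]]]'
python3 - <<'E'
from h import *
c=camera("top");P=cloud(c);x,y=P[...,0],P[...,1];ex=np.array([.9785,-.2065]);ey=np.array([.2065,.9785])
X=P[...,:2]@ex;Y=P[...,:2]@ey;z=P[...,2]
m=(z>.06)&(z<.1)&(abs(Y+.102)<.03)&(X>.53)&(X<.75)
for a in np.arange(.54,.73,.02):
    k=m&(abs(X-a)<.01)
    if k.sum():print(round(a,2),k.sum(),np.median(Y[k]).round(4),np.percentile(z[k],90).round(4))
k=(z>.25)&(z<.34)&(X>.64)&(X<.75)&(Y<.25)&(Y>-.12);print("edge",k.sum(),np.median(X[k]),np.median(z[k]),Y[k].min(),Y[k].max())
E
```

```text
time: 11.03
ee_pos: [0.6264, -0.0427, 0.3]
ft_force: [-0.6, 0.2, 0.6]
grip_force: 0.0
time: 11.7
ee_pos: [0.6265, -0.0427, 0.2999]
tool_rot: [3.141, 0.0, 2.941]
ft_force: [0.1, -0.8, 0.1]
gripper_width: 0.0278
grip_force: 0.0
0.54 24 -0.1001 0.0858
0.56 24 -0.0997 0.0867
0.58 25 -0.1005 0.0869
0.6 22 -0.0997 0.0887
0.62 25 -0.0994 0.0908
0.64 23 -0.0997 0.0907
0.66 54 -0.096 0.0906
0.68 23 -0.1003 0.0921
0.7 22 -0.1073 0.0937
edge 839 0.6977058916405884 0.29532779314219093 -0.11999258408142863 0.24987762979059266
```

```bash
python3 -m handwheel '[[[0,-0.94,0,0,-0.55],[0,-0.94,0,0,-0.55],[0,-0.94,0,0,-0.55],[0,-0.94,0,0,-0.55],[0,-0.94,0,0,-0.55]]]'|grep -E "time|pos|force:";python3 -m handwheel '[[[0,-0.94,0,0,-0.55],[0,-0.94,0,0,-0.55],[0,-0.94,0,0,-0.55],[0,-0.94,0,0,-0.55],[0,-0.94,0,0,-0.55],[0,0,0,0,-0.55]]]'
```

```text
time: 12.17
ee_pos: [0.607, -0.1354, 0.2999]
ft_force: [0.8, 0.5, 0.7]
grip_force: 0.0
time: 12.67
ee_pos: [0.5871, -0.2299, 0.2994]
tool_rot: [-3.14, -0.001, 2.929]
ft_force: [0.3, -0.9, -0.2]
gripper_width: 0.0211
grip_force: 0.0
```

```bash
python3 -m handwheel '[[[0,0.12,0.9,0,-0.55],[0,0,0.9,0,-0.55],[0,0,0.9,0,-0.55],[0,0,0.9,0,-0.55],[0,0,0.9,0,-0.55],[0,0,0.9,0,-0.55],[0,0,0.9,0,-0.55],[0,0,0.9,0,-0.55]]]'|grep -E "time|pos|force:";python3 -m handwheel '[[[0,0,0.9,0,-0.55],[0,0,0.3,0,-0.55],[0,0,0,0,-0.55]]]'
python3 - <<'E'
from h import *
c=camera("scene");cv2.imwrite("pics/s3.png",cv2.resize(c["pixels"][170:330,100:300,::-1],None,fx=3.5,fy=3.5,interpolation=2))
E
```

```text
time: 13.33
ee_pos: [0.5887, -0.2232, 0.1551]
ft_force: [-0.0, -0.1, 0.8]
grip_force: 0.0
time: 13.58
ee_pos: [0.5874, -0.223, 0.1294]
tool_rot: [3.14, -0.004, 2.935]
ft_force: [0.2, 0.6, -0.9]
gripper_width: 0.0209
grip_force: 0.0
```

View pics/s3.png

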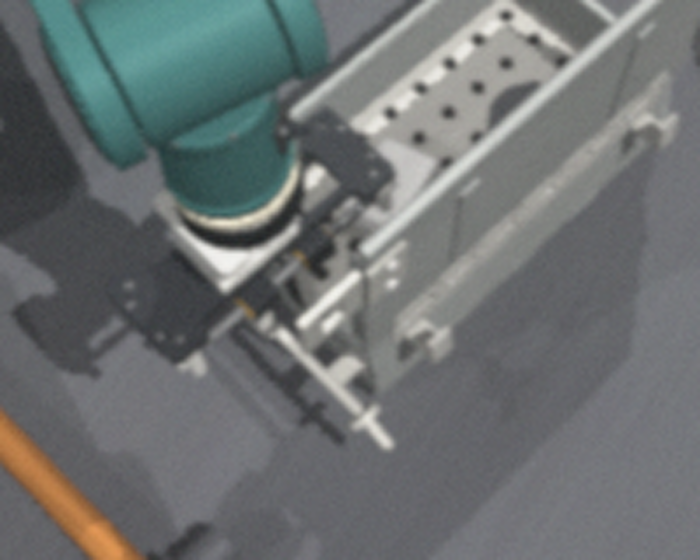

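The gripper sits above the rod, level with its middle; the collar shows at (370,415) and the bracket is clear at (330,300). I'll correct y by -4.5 mm and go down.

```bash
python3 -m handwheel '[[[0,-0.22,0,0,-0.55],[0,0,0,0,-0.55],[0,0,0.4,0,-0.55],[0,0,0.4,0,-0.55],[0,0,0.4,0,-0.55],[0,0,0.4,0,-0.55],[0,0,0,0,-0.55]]]';python3 -m handwheel '[[[0,0,0.4,0,-0.55],[0,0,0.4,0,-0.55],[0,0,0.4,0,-0.55],[0,0,0,0,-0.55]]]'
```

```text
time: 14.22
ee_pos: [0.586, -0.2279, 0.0966]
tool_rot: [3.14, -0.005, 2.935]
ft_force: [-0.4, -0.1, -1.0]
gripper_width: 0.0211
grip_force: 0.0
time: 14.55
ee_pos: [0.5863, -0.228, 0.0731]
tool_rot: [3.14, -0.004, 2.935]
ft_force: [-1.1, 0.5, 0.0]
gripper_width: 0.0213
grip_force: 0.0
```

```bash
python3 -m handwheel '[[[0,0,0.2,0,-0.55],[0,0,0,0,-1],[0,0,0,0,-1],[0,0,0,0,-1],[0,0,0,0,-1],[0,0,0,0,-1]]]' 12
```

```text
time: 15.05
ee_pos: [0.5878, -0.2275, 0.0718]
tool_rot: [3.14, 0.0, 2.936]
ft_force: [0.5, 3.9, -1.2]
gripper_width: 0.0083
grip_force: 12.0
```

```bash
python3 -m handwheel '[[[0.007,0.05,-0.28,0,-1],[0.02,0,-0.28,0,-1],[0.035,0,-0.28,0,-1],[0.05,0,-0.28,0,-1]]]'; python3 -m handwheel '[[[0.06,0,-0.275,0,-1],[0.077,0,-0.27,0,-1],[0.09,0,-0.27,0,-1],[0.1,0,-0.26,0,-1]]]'
```

```text
time: 15.38
ee_pos: [0.5846, -0.2268, 0.0942]
tool_rot: [3.141, -0.002, 2.935]
ft_force: [-2.0, 3.0, -4.4]
gripper_width: 0.0085
grip_force: 12.0
time: 15.72
ee_pos: [0.5785, -0.2255, 0.1159]
tool_rot: [3.141, -0.001, 2.935]
ft_force: [-0.8, 3.4, -5.4]
gripper_width: 0.0084
grip_force: 12.0
```

```bash
python3 -m handwheel '[[[0.116,0,-0.257,0,-1],[0.13,0,-0.25,0,-1],[0.14,0,-0.245,0,-1],[0.155,0,-0.237,0,-1],[0.165,0,-0.23,0,-1],[0.177,0,-0.22,0,-1],[0.187,0,-0.21,0,-1],[0.198,0,-0.2,0,-1]]]'; python3 -m handwheel '[[[0.207,0,-0.19,0,-1],[0.217,0,-0.18,0,-1],[0.226,0,-0.17,0,-1],[0.234,0,-0.158,0,-1],[0.24,0,-0.147,0,-1],[0.248,0,-0.134,0,-1],[0,0,0,0,-1]]]'
cat > rod.py <<'E'
from h import *
ex=np.array([.9785,-.2065]);ey=np.array([.2065,.9785])
for n in("top","scene"):
    c=camera(n);P=cloud(c);X=P[...,:2]@ex;Y=P[...,:2]@ey;z=P[...,2]
    m=(c["depth"]>0)&(abs(Y+.103)<.018)&(X>.50)&(X<.66)&(z>.06)&(z<.27)
    for a in np.arange(.5,.65,.01):
        k=m&(abs(X-a)<.005)
        if k.sum()>3:print(n,round(a,3),k.sum(),np.median(z[k]).round(4),np.median(Y[k]).round(4))
    cv2.imwrite(f"pics/rod_{n}.png",cv2.resize(c["pixels"][150:330,100:370,::-1],None,fx=2.9,fy=2.9,interpolation=2))
E
python3 rod.py
```

```text
time: 16.38
ee_pos: [0.5544, -0.2205, 0.1533]
tool_rot: [3.141, 0.001, 2.935]
ft_force: [0.3, 4.1, -5.5]
gripper_width: 0.0086
grip_force: 12.0
time: 16.97
ee_pos: [0.5265, -0.2147, 0.1734]
tool_rot: [3.141, -0.0, 2.935]
ft_force: [-1.3, 5.7, -2.3]
gripper_width: 0.009
grip_force: 12.0
top 0.51 33 0.0853 -0.0997
top 0.52 24 0.0921 -0.0978
top 0.53 13 0.1187 -0.0994
top 0.6 19 0.2513 -0.0972
top 0.61 17 0.2584 -0.0995
top 0.62 12 0.2631 -0.0999
top 0.65 6 0.0733 -0.0925
scene 0.51 12 0.0856 -0.1075
scene 0.52 22 0.0818 -0.105
scene 0.55 6 0.1969 -0.0964
scene 0.56 13 0.2098 -0.1168
scene 0.57 88 0.216 -0.1085
scene 0.59 32 0.2558 -0.1017
scene 0.6 56 0.2503 -0.1032
scene 0.61 14 0.2597 -0.1023
scene 0.62 15 0.2631 -0.1018
scene 0.65 5 0.0734 -0.0923
```

```bash
python3 -m handwheel '[[[0,0.06,0,0,-1],[0,0,0,0,-0.3],[0,0,0,0,-0.3],[0,0,0,0,-0.3],[0,0,0,0,-0.3],[0.5,0,0,0,-0.3],[0.8,0,0,0,-0.3],[0.8,0,0,0,-0.3]]]'; python3 -m handwheel '[[[0,0,-1,0,-0.3],[0,0,-1,0,-0.3],[0,0,-1,0,-0.3],[0,0,-1,0,-0.3],[0,0,-1,0,-0.3],[0,0,-1,0,-0.3],[0,0,-1,0,-0.3],[0,0,-1,0,-0.3]]]'; python3 rod.py
```

```text
time: 17.73
ee_pos: [0.4857, -0.2054, 0.1721]
tool_rot: [-3.141, -0.0, 2.935]
ft_force: [-0.2, -0.4, -1.0]
gripper_width: 0.0329
grip_force: 0.0
time: 18.4
ee_pos: [0.4858, -0.2054, 0.3335]
tool_rot: [-3.141, 0.0, 2.935]
ft_force: [-0.6, -0.6, -0.1]
gripper_width: 0.033
grip_force: 0.0
top 0.57 17 0.2033 -0.0991
top 0.58 19 0.2226 -0.0991
top 0.59 38 0.2536 -0.0984
top 0.6 38 0.2515 -0.0988
top 0.61 16 0.259 -0.1002
top 0.62 13 0.2622 -0.0992
top 0.65 6 0.0721 -0.0926
scene 0.51 18 0.0862 -0.1053
scene 0.52 24 0.0823 -0.1044
scene 0.53 5 0.1161 -0.1046
scene 0.54 5 0.1365 -0.1045
scene 0.55 5 0.1586 -0.1044
scene 0.56 5 0.1794 -0.1046
scene 0.59 30 0.2556 -0.101
scene 0.6 56 0.2499 -0.1036
scene 0.61 16 0.2589 -0.1025
scene 0.62 14 0.2632 -0.1012
scene 0.65 5 0.0738 -0.0891
```

View pics/rod_scene.png

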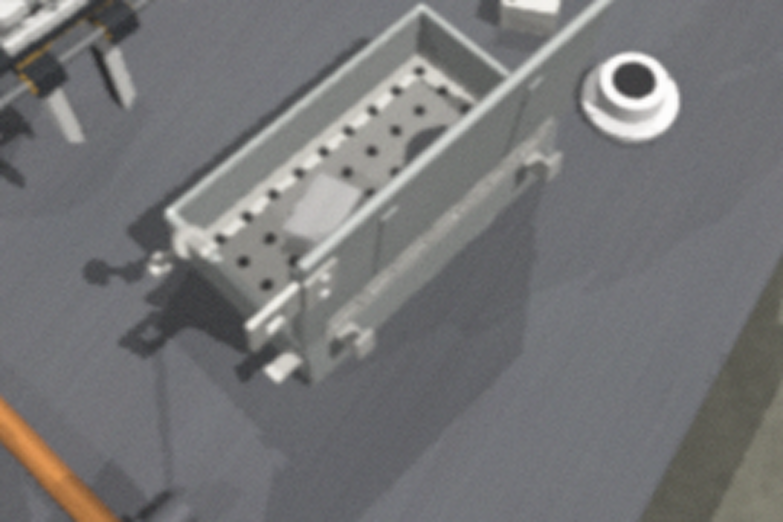

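The rod stands clear of the lid: its foot is near (190,240) and its raised pin tip near (160,265). By the depth points it is at about 1.11 to 1.13 rad, inside the entry window. Next I turn back and straddle the lid edge.

```bash
python3 -m handwheel '[[[0,0,-0.8,0.079,-0.3],[0,0,-0.8,0.079,-0.3],[0,0,0,0.079,-0.3],[0,0,0,0.079,-0.3],[0,0,0,0.079,-0.3],[0,0,0,0.079,-0.3],[0,0,0,0.079,-0.3],[0,0,0,0.079,-0.3]]]'|grep -E pos; python3 -m handwheel '[[[0,0,0,0.079,-0.3],[0,0,0,0.079,-0.3],[0,0,0,0.079,-0.3],[0,0,0,0.079,-0.3],[0,0,0,0.053,-0.3],[0,0,0,0,-0.3]]]'; python3 -m handwheel '[[[1,0.3,0,0,-0.3],[1,0.3,0,0,-0.3],[1,0.3,0,0,-0.3],[1,0.3,0,0,-0.3],[1,0.3,0,0,-0.3],[1,0.3,0,0,-0.3],[1,0.3,0,0,-0.3],[1,0.3,0,0,-0.3]]]'
python3 - <<'E'
from h import *
ex=np.array([.9785,-.2065]);ey=np.array([.2065,.9785])
for n in("top","scene"):
    c=camera(n);P=cloud(c);X=P[...,:2]@ex;Y=P[...,:2]@ey;z=P[...,2]
    k=(c["depth"]>0)&(z>.312)&(z<.34)&(X>.66)&(X<.74)&(Y<.25)&(Y>-.07)
    print(n,k.sum(),np.percentile(X[k],[5,50,95]),np.percentile(z[k],[50,95]),Y[k].min(),Y[k].max())
E
```

```text
ee_pos: [0.486, -0.2052, 0.3626]
time: 19.67
ee_pos: [0.486, -0.2052, 0.3627]
tool_rot: [-3.139, -0.0, 1.361]
ft_force: [-0.2, 1.1, 0.0]
gripper_width: 0.033
grip_force: 0.0
time: 20.33
ee_pos: [0.5666, -0.0578, 0.3632]
tool_rot: [-3.14, 0.0, 1.365]
ft_force: [0.0, -0.4, 0.0]
gripper_width: 0.0327
grip_force: 0.0
top 698 [0.69850562 0.70214233 0.70725197] [0.32526053 0.32813284] -0.0698990396701567 0.249547939209571
scene 665 [0.7000603  0.70528989 0.70853676] [0.32586368 0.32877459] -0.06981798643938189 0.2492724891668526
```

```bash
python3 -m handwheel '[[[0.19,0.97,0,0,-0.3],[0.19,0.97,0,0,-0.3],[0.19,0.97,0,0,-0.3],[0.19,0.97,0,0,-0.3],[0.19,0.97,0,0,-0.3],[0.19,0.97,0,0,-0.3],[0.19,0.97,0,0,-0.3],[0,0,0,0,-0.3]]]';python3 -m handwheel '[[[0,0,0,0,-0.3]]]' | grep pos
```

```text
time: 21.1
ee_pos: [0.7073, -0.0621, 0.359]
tool_rot: [-3.136, 0.001, 1.363]
ft_force: [0.3, 0.1, -0.5]
gripper_width: 0.0329
grip_force: 0.0
ee_pos: [0.7051, -0.0617, 0.3613]
```

```bash
python3 -m handwheel '[[[0,0,0.6,0,-0.3],[0,0,0.6,0,-0.3],[0,0,0.6,0,-0.3],[0,0,0.5,0,-0.3],[0,0,0,0,-0.3]]]';python3 -m handwheel '[[[0,0,0,0,-1],[0,0,0,0,-1],[0,0,0,0,-1],[0,0,0,0,-1],[0,0,0,0,-1]]]' 8
```

```text
time: 21.6
ee_pos: [0.7028, -0.061, 0.317]
tool_rot: [-3.138, 0.0, 1.363]
ft_force: [-0.0, -0.5, -0.6]
gripper_width: 0.0325
grip_force: 0.0
time: 22.02
ee_pos: [0.7053, -0.0608, 0.3197]
tool_rot: [3.139, -0.0, 1.363]
ft_force: [1.1, -0.8, 2.6]
gripper_width: 0.0097
grip_force: 8.0
```

```bash
python3 -m handwheel '[[[0,0,0,0,-0.6],[0,0,0,0,-0.6],[0,0,0.35,0,-0.6],[0,0,0,0,-0.6],[0,0,0,0,-1],[0,0,0,0,-1],[0,0,0,0,-1],[0,0,0,0,-1]]]' 8
```

```text
time: 22.68
ee_pos: [0.7049, -0.0606, 0.3105]
tool_rot: [-3.14, -0.0, 1.363]
ft_force: [-0.2, -0.3, -3.6]
gripper_width: 0.0093
grip_force: 8.0
```

```bash
python3 -m handwheel '[[[0,-0.2,-0.02,0,-1],[0,-0.3,-0.02,0,-1],[0,-0.35,-0.01,0,-1],[0,-0.4,-0.01,0,-1],[0,-0.4,0,0,-1],[0,-0.4,0.01,0,-1]]]';python3 -m handwheel '[[[0,-0.4,0.03,0,-1],[0,-0.4,0.04,0,-1],[0,-0.4,0.06,0,-1],[0,-0.4,0.08,0,-1],[0,-0.4,0.1,0,-1]]]'
```

```text
time: 23.18
ee_pos: [0.6639, -0.052, 0.3123]
tool_rot: [-3.141, -0.0, 1.363]
ft_force: [0.5, -0.5, -3.0]
gripper_width: 0.0098
grip_force: 8.0
time: 23.6
ee_pos: [0.6247, -0.0438, 0.306]
tool_rot: [-3.142, 0.0, 1.363]
ft_force: [0.4, 0.7, -3.5]
gripper_width: 0.0098
grip_force: 8.0
```

```bash
python3 -m handwheel '[[[0,-0.25,0.07,0,-1],[0,-0.15,0.06,0,-1],[0,0,0,0,-1]]]'
python3 - <<'E'
from h import *
ims=[]
for n in("scene","top"):
    c=camera(n);o=(225,120) if n=="scene" else (180,290)
    ims.append(cv2.resize(c["pixels"][o[0]-45:o[0]+45,o[1]-10:o[1]+90,::-1] if n=="scene" else c["pixels"][175:265,290:390,::-1],None,fx=4,fy=4,interpolation=2))
cv2.imwrite("pics/fit.png",np.hstack(ims))
E
```

```text
time: 23.85
ee_pos: [0.6171, -0.0422, 0.3037]
tool_rot: [3.142, 0.0, 1.363]
ft_force: [-0.5, -0.1, -1.9]
gripper_width: 0.0101
grip_force: 8.0
```

View pics/fit.png

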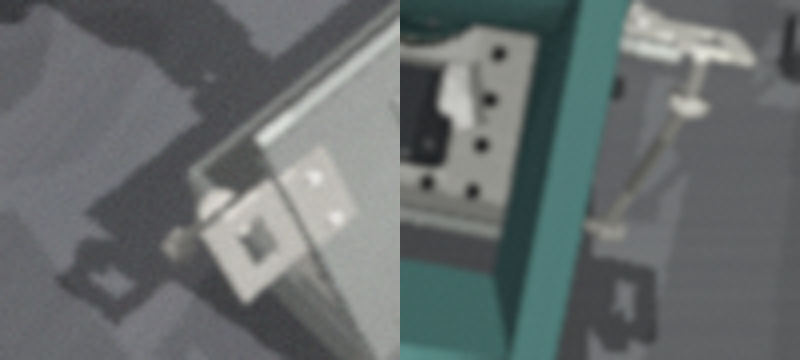

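In the scene crop the pin shows as a lighter patch inside the slot opening at about (262,240). In the top crop the rod runs straight up to the bracket. The two look lined up, so I'll lower slowly.

```bash
for i in 1 2; do python3 -m handwheel '[[[0,-0.13,0.045,0,-1],[0,-0.13,0.05,0,-1],[0,-0.12,0.05,0,-1],[0,-0.12,0.05,0,-1]]]' | grep -E "pos|force:|width"; done
```

```text
ee_pos: [0.6079, -0.0403, 0.3004]
ft_force: [-1.4, -0.2, 2.4]
gripper_width: 0.0105
grip_force: 9.2
ee_pos: [0.5979, -0.0381, 0.2963]
ft_force: [-3.2, -0.7, 3.3]
gripper_width: 0.0112
grip_force: 9.8
```

```bash
for i in 1 2; do python3 -m handwheel '[[[0,-0.12,0.04,0,-1],[0,-0.12,0.05,0,-1],[0,-0.1,0.05,0,-1]]]' 5 | grep -E "pos|force:|width"; done
```

```text
ee_pos: [0.5912, -0.0366, 0.2928]
ft_force: [-3.0, -1.4, 3.4]
gripper_width: 0.0116
grip_force: 6.5
ee_pos: [0.5847, -0.0352, 0.2895]
ft_force: [-1.5, -0.7, 1.4]
gripper_width: 0.012
grip_force: 6.2
```

```bash
for i in 1 2 3; do python3 -m handwheel '[[[0,-0.08,0.045,0,-1],[0,0,0,0,-1]]]' 5 | grep -E "pos|force:|width"; done
```

```text
ee_pos: [0.583, -0.0349, 0.2887]
ft_force: [-1.9, 0.2, 1.1]
gripper_width: 0.0117
grip_force: 5.9
ee_pos: [0.5817, -0.0346, 0.288]
ft_force: [-2.4, 0.2, 0.9]
gripper_width: 0.0124
grip_force: 5.9
ee_pos: [0.5801, -0.0343, 0.2871]
ft_force: [-2.7, -0.2, 0.3]
gripper_width: 0.012
grip_force: 5.9
```

```bash
for i in 1 2 3 4; do python3 -m handwheel '[[[0,-0.08,0.045,0,-1],[0,0,0,0,-1]]]' 5 | grep -E "pos|ft_force:|width"; done
```

```text
ee_pos: [0.5795, -0.0341, 0.2867]
ft_force: [0.1, -0.4, 1.3]
gripper_width: 0.012
ee_pos: [0.5789, -0.034, 0.2865]
ft_force: [4.6, -1.3, 2.1]
gripper_width: 0.0121
ee_pos: [0.5778, -0.0338, 0.2858]
ft_force: [5.3, -1.6, 3.2]
gripper_width: 0.0121
ee_pos: [0.5764, -0.0335, 0.285]
ft_force: [6.3, -1.9, 3.3]
gripper_width: 0.0118
```

```bash
python3 -m handwheel '[[[0,0.12,-0.05,0,-1],[0,0,0,0,-1]]]' | grep -E "pos|ft_force:|width"
python3 - <<'E'
from h import *
ims=[]
for n in("scene","top"):
    c=camera(n);p=c["pixels"][...,::-1]
    ims.append(cv2.resize(p[180:280,100:200] if n=="scene" else p[175:275,290:390],None,fx=4,fy=4,interpolation=2))
cv2.imwrite("pics/fit2.png",np.hstack(ims))
E
```

```text
ee_pos: [0.5765, -0.0335, 0.2851]
ft_force: [1.7, -0.0, 3.7]
gripper_width: 0.0121
```

View pics/fit2.png

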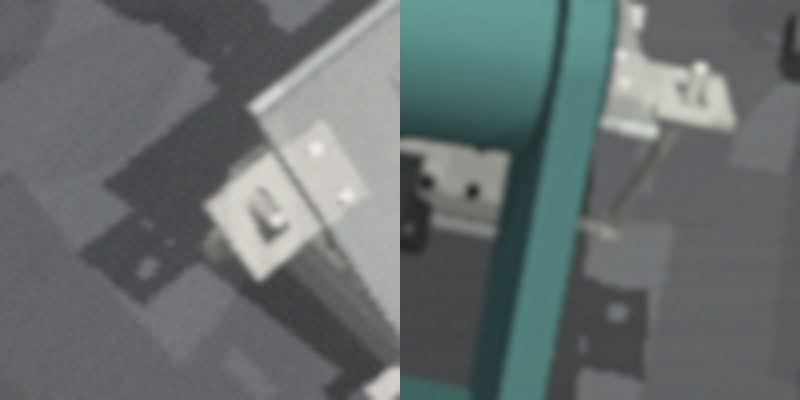

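The pin stands through the slot, seen at (275,215) in the scene crop and (700,75) in the top crop. I'll release and lift away.

```bash
python3 -m handwheel '[[[0,0,0,0,-0.65],[0,0,0,0,-0.6],[0,0,0,0,-0.5],[0,0,0,0,-0.4],[0,0,0,0,-0.3],[0,0,0,0,-0.3]]]' | grep -E "pos|ft_force:|width"; python3 -m handwheel '[[[0,0,-0.3,0,-0.3],[0,0,-0.5,0,-0.3],[0,0,-0.8,0,-0.3],[0,0,-1,0,-0.3],[0,0,-1,0,-0.3],[0,-0.5,-1,0,-0.3],[0,-0.8,0,0,-0.3],[0,-0.8,0,0,-0.3]]]' | grep -E "time|pos|ft_force:|width";  python3 -m handwheel '[[[-0,-1,0,0,-0.3],[0,-1,0,0,-0.3],[0,-1,0,0,-0.3],[0,-1,0,0,-0.3],[0,-1,0,0,-0.3],[0,-1,0,0,-0.3],[0,0,0,0,-0.3],[0,0,0,0,-0.3]]]' | grep -E "time|pos|ft_force:|width"
python3 - <<'E'
from h import *
c=camera("scene");cv2.imwrite("pics/end.png",c["pixels"][60:330,60:360,::-1].repeat(2,0).repeat(2,1))
ex=np.array([.9785,-.2065]);ey=np.array([.2065,.9785])
P=cloud(c);X=P[...,:2]@ex;Y=P[...,:2]@ey;z=P[...,2]
k=(c["depth"]>0)&(z>.15)&(z<.31)&(X>.56)&(X<.7)&(abs(Y-.087)<.1);p=np.polyfit(X[k],z[k],1);print(k.sum(),"lid",np.arctan(p[0]))
E
```

```text
ee_pos: [0.5762, -0.0334, 0.2843]
ft_force: [0.3, 0.2, 0.4]
gripper_width: 0.0323
time: 27.72
ee_pos: [0.5356, -0.0249, 0.3797]
ft_force: [1.0, -0.3, -0.0]
gripper_width: 0.0329
time: 28.38
ee_pos: [0.4178, 0.0, 0.3787]
ft_force: [1.2, 0.1, -0.7]
gripper_width: 0.033
4840 lid -1.020685327749846
```

View pics/end.png

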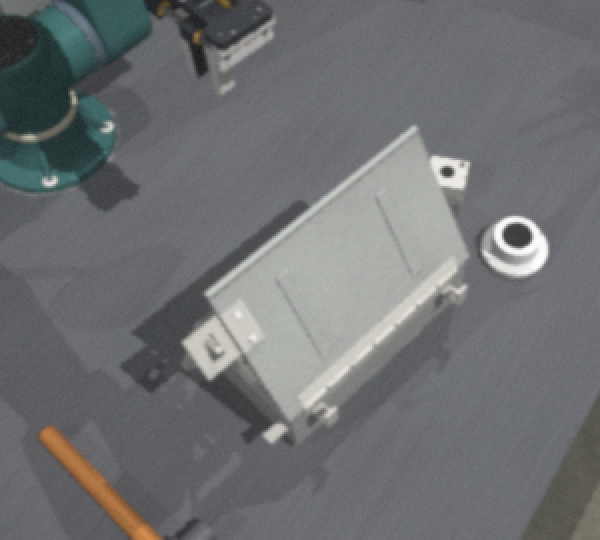

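The lid stands on the rod at about 1.02 to 1.05 rad with the pin through the slot at (215,350). The arm is clear, and the hammer, block and housing are where they were.

```bash
python3 -c "
from bench import r
print(r.close_job())"
```

```text
the job is handed in; nothing more can be done
None
```

The tank is open and the job is handed in: the lid went right back to its stop, then came down gently onto the prop rod, which alone carries it with its pin through the bracket slot (lid about 1.02 rad by camera), at 28 s of the 64 s allowed; the arm is clear and the other things on the bench look undisturbed.

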